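# Book out a copper anode bar on the bench tally counter

## Robot

A 7-joint arm with a two-finger parallel gripper is mounted at the origin on the work surface. World frame = base frame: x ahead of the robot, y to its left, z up, the work surface at z = 0. Lengths are in m, angles in rad, forces in N, time in s.
With the tool pointing down it reaches from about 0.35 to 0.9 m from the base axis. Payload 8.1 kg.
Tool frame: the origin (TCP) lies at the very end of the fingers, on their centre line; the grasp point (between the pads) lies 19 mm behind it; z points along the fingers, y is the line along which they close (so a half turn about z gives the same grasp; the last joint's range is limited). The gripper opens to 92 mm and grips with 3 to 60 N. Pads are 19 mm wide; open, the fingers measure 130 mm over their backs; the gripper's body (75 mm by 190 mm) begins 47 mm behind the grasp point.
Start: joints at [-1.279, 0.434, 0.025, 1.573, -0.012, 1.134, -0.075], TCP at [0.24, 0.577, 0.227] pointing down, gripper open.
Joint ranges: [-2.62, 2.62], [-0.44, 2.09], [-1.27, 1.32], [0.08, 2.57], [-1.32, 4.46], [0.12, 2], [-2.74, 2.74]. Speed limits (rad/s): [2.22, 2.22, 3.01, 3.01, 3.14, 3.14, 3.14].

## Interface

Orientations are given as a unit quaternion [x, y, z, w].
In Python, from rig import robot, optics, workorder gives the robot as it stands.
- The arm moves only by the shell command python3 -m pendant 'ROWS' [FORCE]. ROWS is JSON, one flat list of numbers, 7 for each row, row after row: the shift along the tool's x, y, z normalised to -1 to 1, where 1 is 50 mm, then the turn, a rotation vector about the tool's x, y, z normalised to -1 to 1, where 1 is 0.08 rad, then the opening, from -1 (shut) to 1 (fully open). In form: [dx, dy, dz, rx, ry, rz, jaw, dx, dy, dz, rx, ry, rz, jaw, ...]. A call has 1 to 12 rows; each row shifts and turns the commanded pose from where the row before left it, along the tool's axes as they then stand; what a row does not reach is not made up. A row lasts 1/8 s, in which the tool goes at most 62.5 mm and 10.7 degrees, less where a joint would pass 70% of its speed; a pose out of reach is approached as far as the arm can. A call with a number of a shift or a turn outside -1 to 1 is refused whole. A call with a gripper value outside its range is refused whole. The fingers move at their own pace and stop on an object; FORCE is the grip in N (left out, the last holds). Time passes only in rows, so rows that do not move let the fingers close. It gives the time, the measured TCP pose, the force, the opening and the grip force at its end, in the units of the state.
- robot.observe(): the state, without advancing time (a new reading comes with each control period).
- optics.read_camera(name): name is "scene" or "top"; returns the picture (400x640x3 uint8, red, green, blue); there is no depth.
- optics.camera_info(name): a dict with "mtx" (3x3 intrinsics, pixels), "D" ([k1, k2, p1, p2, k3] as OpenCV has them; the pictures are not rectified), "R" (3x3) and "t" (3): a world point X has camera coordinates R X + t. Camera axes: x right, y down, z forward; pixel columns grow to the right and rows downward; lengths in m; the calibration is good to about 2 mm. A picture is of the moment at which its call begins. camera_info takes no time and is no camera call.
- workorder.close_job(): hands the job in; it is judged then, once.
The state is a dict: "clock": time; "joint_positions": joint angles; "dq": joint speeds; "joint_torque": joint torques, N m; "eef_pos": TCP position; "tcp_rot": TCP orientation; "wrist_force": force on the tool from outside, world axes, zero at the start; "ft_torque": the same for the moment, N m; "grip_width": finger opening in m; "grasp_force": force on a finger pad.
Only numpy, scipy, OpenCV 4.12 (cv2) and the standard library are available. Lean on these libraries where they do the work, as an engineer would, in place of code of your own. Each camera call takes 0.05 s, during which the arm holds its last target. There are 200 camera calls.

## Task

Take the copper bar out of the blue crate and lay it flat in the white tray, setting it down rather than dropping it. Then log it on the tally counter: swing the red-knobbed lever round until you feel it come up against its stop, press it home firmly for a moment without straining the stop, and let it go so that it springs right back. Leave the other bars in the crate and keep the white bottles standing.

Things in the scene. Friction and masses are not known exactly. Their poses are not given: they have to be found in the camera images.
- copper_bar: Copper-coloured bar (the target), 150 x 24 x 20 mm (its x, y, z), about 0.6 kg. Origin at the centre of its underside, x along its length. One of four bars lying side by side, about 65 mm apart, in the crate.
- zinc_bar: Pale silvery bar, 150 x 24 x 20 mm, origin at the centre of its underside, x along its length. Stays in the crate.
- steel_bar: Dark grey steel bar, 160 x 22 x 20 mm, origin and axes likewise. Stays in the crate.
- carbon_bar: Black carbon bar, 140 x 26 x 20 mm, origin and axes likewise. Stays in the crate.
- crate: Fixed blue open crate, 210 x 290 x 35 mm (x, y, z) outside, walls and floor 5 mm thick. Origin at the centre of its underside. The bars lie in it along its x, give or take a few degrees.
- tray: Fixed white open tray, 240 x 130 x 22 mm outside, walls and floor 4 mm thick. Origin at the centre of its underside. It may be on either side of the counter, with the crate on the other.
- counter: Fixed grey bench tally counter, base 150 x 150 mm, housing 130 x 130 mm up to 78 mm above the table, the lever on its top. Origin at the centre of its underside; x points away from the side where the lever works.
- lever_pivot (a point): Point on the lever's vertical pivot axis (the counter's centre), at the height of the knob's top, 150 mm above the table.
- lever_knob (a point): Centre of the top of the lever's red knob, an upright cylinder 26 mm in diameter and 56 mm tall (94 to 150 mm above the table), 110 mm from the pivot axis. It stands on a flat steel lever arm, 18 mm wide, top at 95 mm above the table.
- lever (a joint): Angle of the sprung lever in rad: 0 at rest, growing as it swings counter-clockwise seen from above. The return spring takes about 2 to 3 N at the knob. The stop is hidden in the housing and is set differently each time, somewhere between 0.7 and 1.3 rad.
- stop (a joint): How far the sprung stop inside the housing has been pressed in, in rad at the lever: 0 untouched. It gives only from about 8 N at the knob and is properly pressed home (the count registers) from 0.03 rad, about 12 N at the knob; beyond 0.13 rad, about 26 N at the knob, it is strained and damaged.
- bottle_a: White 1 litre bottle with red cap, 84 mm in diameter, 200 mm tall, standing on the far part of the table; origin at the centre of its underside.
- bottle_b: Another such white bottle.
Mind the look-alikes: they are no part of the job. What is shaped like the steel_bar but yellow is not meant.

How it is judged:
By the outcome, as a careful person would: the job done as asked, in the order asked, and still so for the second after the job is handed in, with the robot touching nothing.
It also fails if it takes over 64 s, if anything falls off the work surface, if the arm or the gripper's body presses on something with over 40 N, if the wrist force passes 120 N, or if a joint passes its speed limit or range.

## Working session

There is one attempt and no reset: what is moved stays moved. The work goes in short steps, Python scripts to look and compute and a shell command to move; the robot and the scene stay as the last step left them, time stands still between calls to the robot, and variables do not carry over. Pictures are saved under pics/ and viewed, at most 10 in all, crops included, and the job is handed in when it is done.

```bash
mkdir -p pics; ls; python3 - <<'E'
from rig import robot, optics
import cv2,numpy as np
print(robot.observe())
for n in("scene","top"):
    im=optics.read_camera(n); cv2.imwrite(f"pics/{n}0.png",im[:,:,::-1])
    c=optics.camera_info(n); print(n,c, "campos",-np.array(c["R"]).T@np.array(c["t"]))
E
```

```text
pics
{'clock': 0.0, 'joint_positions': array([-1.27859033,  0.43523014,  0.02497345,  1.57412629, -0.01162201,
        1.13400223, -0.07508237]), 'dq': array([ 4.01514746e-05, -2.04156134e-03, -6.22740003e-05,  4.52401408e-04,
        7.55443487e-04,  7.46243421e-04, -2.97241362e-04]), 'joint_torque': array([ 5.44000850e-04, -6.67862391e+01,  9.84833501e-01, -3.14435935e+01,
       -6.06396748e-02,  4.29714366e-02,  1.51352738e-04]), 'eef_pos': array([0.24023681, 0.57640905, 0.22592924]), 'tcp_rot': array([ 1.96153879e-01,  9.80572791e-01, -8.04681092e-04, -9.61485626e-05]), 'wrist_force': array([ 0.97137344, -0.93234867,  0.47111781]), 'ft_torque': array([ 0.02030685, -0.054018  , -0.03324858]), 'grasp_force': 0.0, 'grip_width': 0.09207416098707259}
scene {'mtx': array([[427.55376678,   0.        , 321.68949725],
       [  0.        , 427.55376678, 203.20621323],
       [  0.        ,   0.        ,   1.        ]]), 'D': array([-0.02363888,  0.        ,  0.        ,  0.        ,  0.        ]), 'R': array([[ 0.85379865,  0.5200976 ,  0.02294239],
       [ 0.35347308, -0.54678495, -0.75900132],
       [-0.38221021,  0.65614382, -0.65068475]]), 't': array([-0.43149225, -0.06655751,  1.32579891])} campos [ 0.89866767 -0.68188932  0.82205936]
top {'mtx': array([[444.81041196,   0.        , 314.43419289],
       [  0.        , 444.81041196, 203.18069224],
       [  0.        ,   0.        ,   1.        ]]), 'D': array([-0.02801507,  0.        ,  0.        ,  0.        ,  0.        ]), 'R': array([[-0.02268038, -0.99953756,  0.02025502],
       [-0.99549148,  0.02071286, -0.09256177],
       [ 0.09209943, -0.02226304, -0.99550091]]), 't': array([0.00772449, 0.49415334, 1.17612605])} campos [0.3837801  0.02366972 1.2164178 ]
```

View pics/scene0.png

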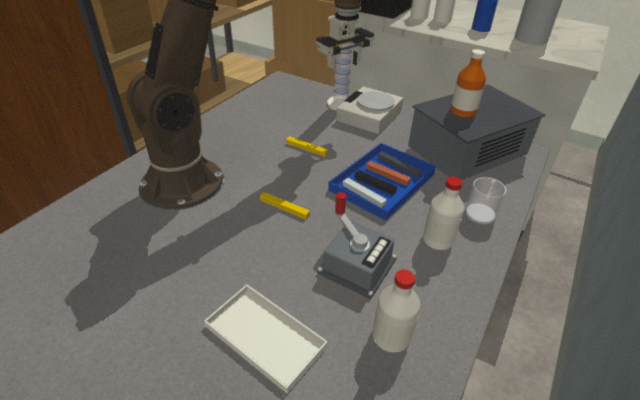

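View pics/top0.png

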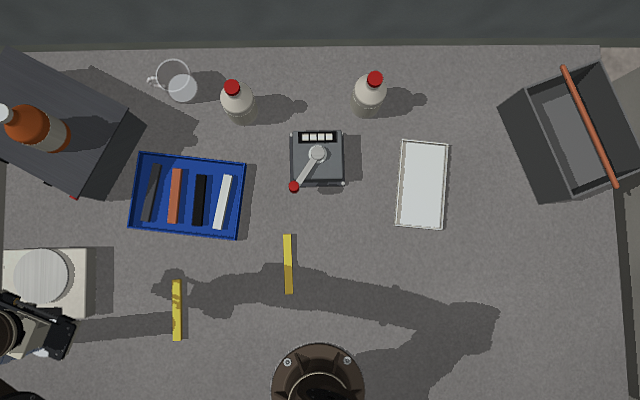

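The top view shows the crate at (187,196), with four bars in it: steel (150,192), copper (175,196), carbon (199,200) and zinc (222,202). The knob is at (294,187), the pivot at (318,153) and the tray at (422,185). In the scene view copper is at (388,173) and the knob at (340,203).
Things that could pass for copper, in top-view pixels: the toolbox's orange handle (590,125), the orange bottle (35,125), and the steel, carbon and zinc bars. I choose (175,196), which is in the crate and copper-coloured.

```bash
cat > h.py <<'E'
import numpy as np, cv2
from rig import robot, optics
def cam(n):
    c=optics.camera_info(n); return [np.array(c[k],float) for k in("mtx","D","R","t")]
def ray(n,uv):
    K,D,R,t=cam(n); p=cv2.undistortPoints(np.array(uv,float).reshape(-1,1,2),K,D).reshape(-1,2)
    return -R.T@t, np.c_[p,np.ones(len(p))]@R
def plane(n,uv,z):
    o,d=ray(n,uv); return o+d*((z-o[2])/d[:,2])[:,None]
def tri(a,b):
    P=[];p=[]
    for n,uv in(("scene",a),("top",b)):
        K,D,R,t=cam(n); P.append(np.c_[R,t]); p.append(cv2.undistortPoints(np.array(uv,float).reshape(-1,1,2),K,D).reshape(-1,2).T)
    X=cv2.triangulatePoints(P[0],P[1],p[0],p[1]); return (X[:3]/X[3]).T
def blob(mask,near):
    """contour of the mask nearest to the pixel"""
    cs=[c for c in cv2.findContours(mask.astype(np.uint8),cv2.RETR_EXTERNAL,cv2.CHAIN_APPROX_NONE)[0] if cv2.contourArea(c)>15]
    return min(cs,key=lambda c:-cv2.pointPolygonTest(c,near,True))
def cen(c):
    m=cv2.moments(c); return [m["m10"]/m["m00"],m["m01"]/m["m00"]]
E
python3 - <<'E'
from h import *
np.set_printoptions(precision=4,suppress=True)
im={n:cv2.imread(f"pics/{n}0.png") for n in("scene","top")}
hs={n:cv2.cvtColor(v,cv2.COLOR_BGR2HSV) for n,v in im.items()}
def box(c): return cv2.boxPoints(cv2.minAreaRect(c))
def m(n,lo,hi): return cv2.inRange(hs[n],lo,hi)
for n,p in(("top",(175,196)),("scene",(388,173))): print(n,"copper hsv",hs[n][p[1],p[0]])
C={}
for n,p in(("scene",(388,173)),("top",(175,196))):
    c=blob(m(n,(3,90,90),(20,255,255)),p); C[n]=c; print(n,cv2.contourArea(c),cen(c),box(c).tolist())
print("copper tri",tri(cen(C["scene"]),cen(C["top"])))
print("copper top plane .025",plane("top",[cen(C["top"])],.025),plane("top",box(C["top"]),.025))
K={}
for n,p in(("scene",(340,200)),("top",(294,187))):
    mm=m(n,(0,120,60),(8,255,255))|m(n,(172,120,60),(180,255,255)); c=blob(mm,p);K[n]=c
    print(n,"knob",cv2.contourArea(c),cen(c),cv2.boundingRect(c))
print("knob",plane("top",[cen(K["top"])],.15))
T=blob(m("top",(0,0,170),(180,60,255)),(422,185)); print("tray",cv2.contourArea(T),plane("top",box(T),.022),plane("top",[cen(T)],.022))
T2=blob(m("scene",(0,0,150),(180,70,255)),(265,335)); print("tray tri (floor~)",tri(cen(T2),cen(T)))
c=blob(m("top",(105,120,40),(130,255,255)),(187,172)); print("crate",plane("top",box(c),.035))
for p in((237,100),(370,92)):
    r=blob(m("top",(0,120,60),(8,255,255))|m("top",(172,120,60),(180,255,255)),(p[0],p[1]-14)); print("cap",plane("top",[cen(r)],.2))
print("pivot hub",plane("top",[(318,153)],.1), tri([(360,241)],[(318,153)]))
a=cv2.resize(im["top"][130:250,115:355],None,fx=3,fy=3,interpolation=cv2.INTER_CUBIC)
cv2.imwrite("pics/crop1.png",a)
E
```

```text
top copper hsv [  9 143 161]
scene copper hsv [  9 162 137]
scene 312.0 [388.12660256410254, 172.75106837606836] [[365.372802734375, 167.90533447265625], [368.59765625, 160.16567993164062], [409.7100830078125, 177.29586791992188], [406.4852294921875, 185.0355224609375]]
top 399.0 [174.01796157059312, 195.46825396825395] [[166.8701629638672, 222.2724609375], [172.4348907470703, 167.73825073242188], [181.03916931152344, 168.61624145507812], [175.4744415283203, 223.15045166015625]]
copper tri [[0.524  0.3771 0.0128]]
copper top plane .025 [[0.5226 0.3736 0.025 ]] [[0.451  0.3922 0.025 ]
 [0.5981 0.3784 0.025 ]
 [0.5952 0.3552 0.025 ]
 [0.4482 0.3693 0.025 ]]
scene knob 161.5 [340.19195046439626, 202.66976264189884] (336, 193, 10, 21)
top knob 85.5 [293.4327485380117, 186.495126705653] (289, 181, 10, 12)
knob [[0.5239 0.0496 0.15  ]]
tray 3144.5 [[ 0.4307 -0.219   0.022 ]
 [ 0.659  -0.2512  0.022 ]
 [ 0.6439 -0.3804  0.022 ]
 [ 0.4152 -0.3457  0.022 ]] [[ 0.5369 -0.2985  0.022 ]]
tray tri (floor~) [[ 0.5422 -0.2994  0.0089]]
crate [[0.4395 0.4962 0.035 ]
 [0.6477 0.4749 0.035 ]
 [0.6056 0.1772 0.035 ]
 [0.3985 0.2033 0.035 ]]
cap [[0.7581 0.1903 0.2   ]]
cap [[ 0.772 -0.148  0.2  ]]
pivot hub [[ 0.6153 -0.0133  0.1   ]] [[ 0.6178 -0.0133  0.0905]]
```

View pics/crop1.png

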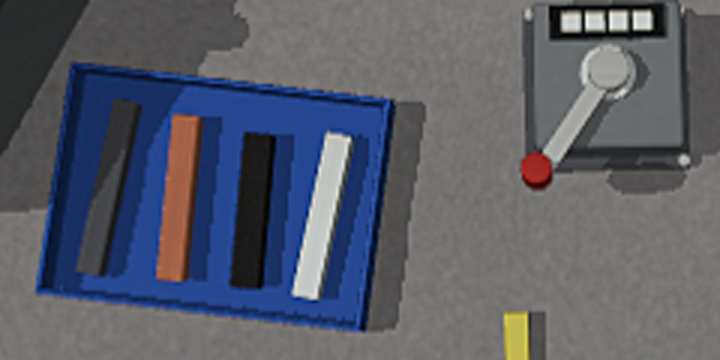

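The crop confirms the choice: copper is the second bar from the left, at crop (180,200), between steel and carbon. The measurements fit the text: the bar is 148 x 23 mm with its mid-height at 13 mm, and the knob is about 110 mm from the pivot.

```bash
python3 -m pendant '[0,0,0,0,0,-0.94,0.1, 0,0,0,0,0,-0.94,0.1, 0,0,0,0,0,-0.94,0.1, 0,0,0,0,0,-0.94,0.1, -0.86,-0.5,0,0,0,0,0.1, -0.86,-0.5,0,0,0,0,0.1, -0.86,-0.5,0,0,0,0,0.1, -0.86,-0.5,0,0,0,0,0.1, -0.86,-0.5,0,0,0,0,0.1, -0.86,-0.5,0,0,0,0,0.1, -0.84,-0.5,0,0,0,0,0.1, 0,0,0,0,0,0,0.1]' 30
cat >> h.py <<'E'
from scipy.spatial.transform import Rotation as Ro
def go(p,yang):
    """units along tool axes (after turning) to reach p with tool y at heading yang (rad)"""
    s=robot.observe(); R=Ro.from_quat(s["tcp_rot"]).as_matrix()
    h=np.arctan2(R[1,1],R[0,1]); rz=-(yang-h)
    rz=(rz+np.pi/2)%np.pi-np.pi/2
    R2=R@Ro.from_rotvec([0,0,rz]).as_matrix()
    print("t",s["clock"],"pos",s["eef_pos"],"tilt",R[2],"rz units",rz/.08,"shift units",R2.T@(np.array(p)-s["eef_pos"])/.05,"q7",s["joint_positions"][6],"w",s["wrist_force"],"grip",s["grip_width"])
E
python3 -c "
from h import *
go([.5226,.3745,.009],np.pi/2-.095)
cv2.imwrite('pics/t1.png',optics.read_camera('scene')[60:260,250:490,::-1].repeat(3,0).repeat(3,1))"
```

```text
clock: 1.6
eef_pos: [0.5265, 0.3698, 0.2261]
tcp_rot: [0.051, 0.999, -0.001, 0.001]
wrist_force: [-0.2, -0.3, -0.6]
grip_width: 0.0505
grasp_force: 0.0
t 1.6 pos [0.52654648 0.36981412 0.22614877] tilt [-0.00162137 -0.00263297 -0.99999522] rz units -0.0827467946723226 shift units [0.09442879 0.09728897 4.34258746] q7 0.7918231520583581 w [-0.19176325 -0.27642795 -0.55335144] grip 0.050539935596151005
```

View pics/t1.png

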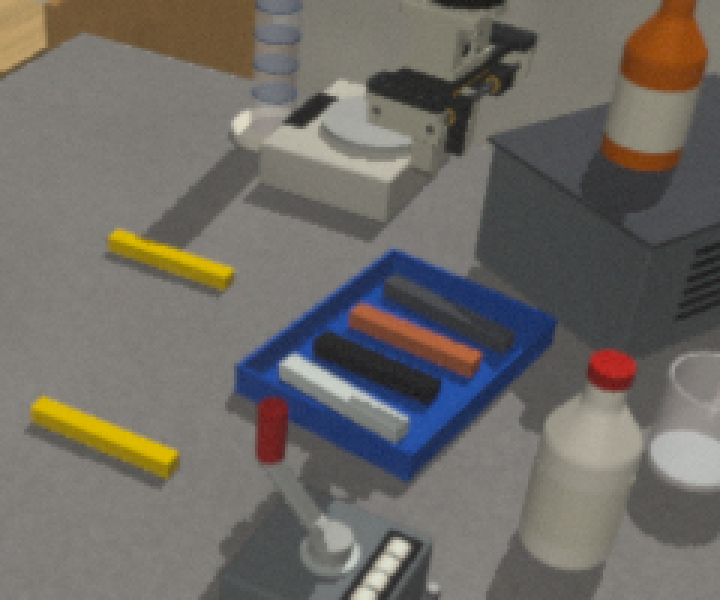

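The arm is above the crate. In the scene crop the copper bar (415,340) lies between the steel and carbon bars, clear of the box. I'll descend part way and check alignment.

```bash
python3 -m pendant '[0.1,0.1,0.5,0,0,-0.08,0.1, 0,0,0.8,0,0,0,0.1, 0,0,0.8,0,0,0,0.1, 0,0,0.8,0,0,0,0.1, 0,0,0.5,0,0,0,0.1, 0,0,0,0,0,0,0.1]'
python3 -c "
from h import *
go([.5226,.3745,.009],np.pi/2-.095)
a=optics.read_camera('scene')[110:230,300:460,::-1]; b=optics.read_camera('top')[130:250,110:270,::-1]
cv2.imwrite('pics/t2.png',cv2.resize(np.hstack([a,b]),None,fx=2.5,fy=2.5))"
```

```text
clock: 2.4
eef_pos: [0.5155, 0.3802, 0.0547]
tcp_rot: [0.043, 0.999, -0.001, -0.002]
wrist_force: [1.2, -1.3, 0.8]
grip_width: 0.0507
grasp_force: 0.0
t 2.4 pos [0.51548047 0.38016771 0.05465007] tilt [ 0.00388641 -0.00261316 -0.99998903] rz units 0.11630048229990808 shift units [-0.15602685 -0.09691729  0.91266561] q7 0.7857944942847396 w [ 1.19764641 -1.26764806  0.79962316] grip 0.05072435577914804
```

View pics/t2.png

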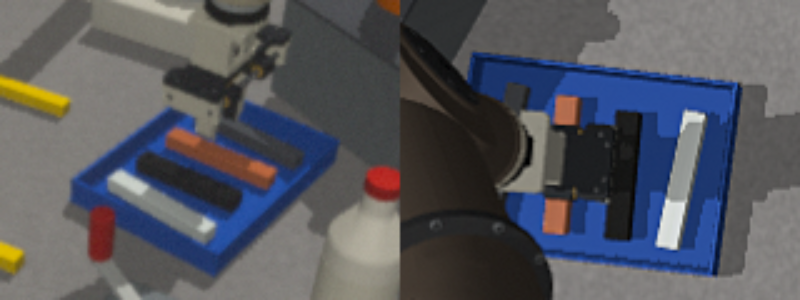

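The fingers straddle the copper bar with the tool a few mm off. The measured pose may lag, so I'll let it settle before the final descent.

```bash
python3 -m pendant '[0,0,0,0,0,0,0.1, 0,0,0,0,0,0,0.1]'
python3 -c "
from h import *
go([.5226,.3755,.009],np.pi/2-.095)"
```

```text
clock: 2.75
eef_pos: [0.5186, 0.3805, 0.058]
tcp_rot: [0.044, 0.999, 0.001, 0.001]
wrist_force: [-0.0, 0.2, 0.5]
grip_width: 0.0505
grasp_force: 0.0
t 2.75 pos [0.51861292 0.38053022 0.05796475] tilt [-0.00130293  0.001447   -0.9999981 ] rz units 0.09305893610047078 shift units [-0.08765974 -0.09401313  0.97927317] q7 0.7861924927452151 w [-0.02323584  0.22356799  0.50194001] grip 0.05048004700773177
```

```bash
python3 -m pendant '[-0.08,-0.09,0.2,0,0,0.1,0.1, 0,0,0.3,0,0,0,0.1, 0,0,0.3,0,0,0,0.1, 0,0,0.18,0,0,0,0.1, 0,0,0,0,0,0,0.1, 0,0,0,0,0,0,0.1, 0,0,0,0,0,0,-1, 0,0,0,0,0,0,-1, 0,0,0,0,0,0,-1, 0,0,0,0,0,0,-1]' 30
python3 -c "
from h import *
go([.5226,.3755,.009],np.pi/2-.095)"
```

```text
clock: 4.0
eef_pos: [0.5218, 0.3753, 0.0079]
tcp_rot: [0.048, 0.999, 0.0, 0.0]
wrist_force: [-0.4, -0.8, 1.5]
grip_width: 0.0236
grasp_force: 30.0
t 4.0 pos [0.52180448 0.37533686 0.0078998 ] tilt [-2.37909559e-04  3.56389555e-04 -9.99999908e-01] rz units -0.005770830873463861 shift units [-0.0155343   0.00476514 -0.0219986 ] q7 0.7895499208425132 w [-0.37492166 -0.82241995  1.49921337] grip 0.023622485971934497
```

```bash
python3 -m pendant '[0,0,-0.3,0,0,0,-1, 0,0,-0.7,0,0,0,-1, 0,0,-1,0,0,0.55,-1, 0,0,-1,0,0,0,-1, 0,0,-1,0,0,0,-1, 0,0,-0.6,0,0,0,-1, -0.1,-0.5,0,0,0,0,-1, -0.16,-0.9,0,0,0,0,-1, -0.16,-0.95,0,0,0,0,-1, -0.16,-0.95,0,0,0,0,-1, -0.16,-0.95,0,0,0,0,-1, -0.16,-0.95,0,0,0,0,-1]' 40
python3 -m pendant '[-0.16,-0.95,0,0,0,0,-1, -0.16,-0.95,0,0,0,0,-1, -0.16,-0.95,0,0,0,0,-1, -0.16,-0.95,0,0,0,0,-1, -0.16,-0.95,0,0,0,0,-1, -0.16,-0.95,0,0,0,0,-1, -0.16,-0.9,0,0,0,0,-1, -0.16,-0.9,0,0,0,0,-1, -0.1,-0.5,0,0,0,0,-1, 0,0,0,0,0,0,-1, 0,0,0,0,0,0,-1]'
python3 -c "
from h import *
go([.537,-.2995,.008],np.pi/2-.139)"
```

```text
clock: 5.5
eef_pos: [0.5287, 0.1086, 0.2372]
tcp_rot: [0.07, 0.998, -0.0, -0.001]
wrist_force: [1.3, -0.3, -5.0]
grip_width: 0.0236
grasp_force: 40.0
clock: 6.88
eef_pos: [0.5418, -0.2935, 0.2371]
tcp_rot: [0.07, 0.998, 0.001, -0.001]
wrist_force: [1.1, 1.3, -5.6]
grip_width: 0.0238
grasp_force: 40.0
t 6.875 pos [ 0.54182145 -0.29346694  0.23707795] tilt [ 0.00172544  0.00128252 -0.99999769] rz units -0.008798702062290387 shift units [ 0.07088007 -0.13873927  4.58151364] q7 1.9606540215183454 w [ 1.07404607  1.28409806 -5.59099089] grip 0.02379628751831835
```

```bash
python3 -m pendant '[0.07,-0.14,0.5,0,0,0,-1, 0,0,0.8,0,0,0,-1, 0,0,0.8,0,0,0,-1, 0,0,0.8,0,0,0,-1, 0,0,0.7,0,0,0,-1, 0,0,0.5,0,0,0,-1, 0,0,0.2,0,0,0,-1, 0,0,0,0,0,0,-1, 0,0,0,0,0,0,-1, 0,0,0,0,0,0,-1]'
python3 -c "
from h import *
go([.537,-.2995,.007],np.pi/2-.139)
b=optics.read_camera('top')[100:260,350:510,::-1];a=optics.read_camera('scene')[260:400,180:340,::-1]
cv2.imwrite('pics/t3.png',np.vstack([cv2.resize(a,None,fx=2.2,fy=2.2),cv2.resize(b,None,fx=2.2,fy=1.6)]))"
```

```text
clock: 8.12
eef_pos: [0.539, -0.301, 0.0239]
tcp_rot: [0.07, 0.998, -0.0, 0.001]
wrist_force: [1.1, 0.2, -5.8]
grip_width: 0.0235
grasp_force: 40.0
t 8.125 pos [ 0.5390434  -0.30099821  0.02388079] tilt [-1.87437680e-03 -4.20648189e-04 -9.99998155e-01] rz units -0.006758686138183534 shift units [0.04525812 0.02415522 0.33752146] q7 2.041245445271683 w [ 1.0675142  0.1944907 -5.8399104] grip 0.02351581403589361
```

View pics/t3.png

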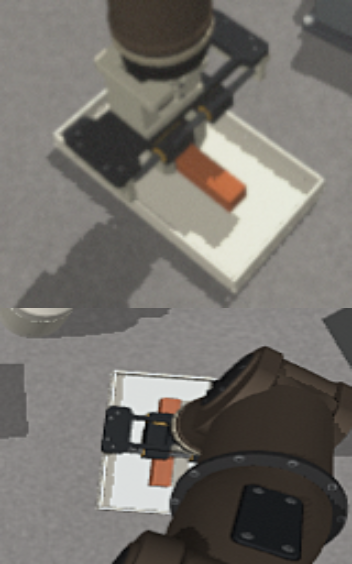

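The bar is held over the middle of the tray, parallel to its long sides. I'll lower it gently.

```bash
python3 -m pendant '[0.03,0.02,0.1,0,0,0,-1, 0,0,0.1,0,0,0,-1, 0,0,0.08,0,0,0,-1, 0,0,0,0,0,0,-1, 0,0,0,0,0,0,-1]'
python3 -m pendant '[0,0,0.03,0,0,0,-1, 0,0,0,0,0,0,-1]'
```

```text
clock: 8.85
eef_pos: [0.537, -0.2996, 0.0087]
tcp_rot: [0.07, 0.998, -0.0, 0.0]
wrist_force: [0.6, 0.1, -5.7]
grip_width: 0.0237
grasp_force: 40.0
clock: 9.1
eef_pos: [0.5369, -0.2995, 0.0072]
tcp_rot: [0.07, 0.998, 0.0, 0.0]
wrist_force: [0.0, 0.1, -6.8]
grip_width: 0.0238
grasp_force: 40.0
```

```bash
python3 -m pendant '[0,0,0.02,0,0,0,-1, 0,0,0,0,0,0,-1]'
python3 -m pendant '[0,0,0.02,0,0,0,-1, 0,0,0,0,0,0,-1]'
```

```text
clock: 9.35
eef_pos: [0.537, -0.2996, 0.0069]
tcp_rot: [0.07, 0.998, 0.0, 0.0]
wrist_force: [-2.4, 2.1, 4.4]
grip_width: 0.0236
grasp_force: 40.0
clock: 9.6
eef_pos: [0.537, -0.2996, 0.0068]
tcp_rot: [0.07, 0.998, 0.0, 0.0]
wrist_force: [-6.6, 4.0, 16.4]
grip_width: 0.0237
grasp_force: 40.0
```

Contact with the floor is clear: the force went from -6 to +16 N at TCP 0.007. I'll ease the preload, release and rise.

```bash
python3 -m pendant '[0,0,-0.03,0,0,0,-1, 0,0,0,0,0,0,-1, 0,0,0,0,0,0,-0.3, 0,0,0,0,0,0,0.1, 0,0,0,0,0,0,0.1, 0,0,0,0,0,0,0.1, 0,0,-0.3,0,0,0,0.1, 0,0,-1,0,0,0,0.1, 0,0,-1,0,0,0,0.1, 0,0,-1,0,0,0,0.1, 0,0,-0.7,0,0,0,0.1, 0,0,0,0,0,0,-0.12]' 20
python3 -c "
from h import *
np.set_printoptions(precision=4,suppress=True)
P=np.array([.6153,-.0133]);K=np.array([.5239,.0496]);d=K-P;print(np.hypot(*d),np.degrees(np.arctan2(d[1],d[0])))
go([*K,.2],np.arctan2(d[1],d[0])-np.pi/2)"
```

```text
clock: 11.1
eef_pos: [0.5384, -0.3006, 0.211]
tcp_rot: [0.07, 0.998, -0.001, 0.003]
wrist_force: [0.8, -0.1, -0.6]
grip_width: 0.0448
grasp_force: 0.0
0.11095210678486456 145.4648810064838
t 11.1 pos [ 0.5384 -0.3006  0.211 ] tilt [-0.0066 -0.0017 -1.    ] rz units 5.785289025534268 shift units [4.2118 5.6046 0.2006] q7 1.9825386801176599 w [ 0.7727 -0.1402 -0.6171] grip 0.04476364403673772
```

```bash
python3 -m pendant '[0,0,0,0,0,0.96,-0.13, 0,0,0,0,0,0.96,-0.13, 0,0,0,0,0,0.96,-0.13, 0,0,0,0,0,0.96,-0.13, 0,0,0,0,0,0.96,-0.13, 0,0,0,0,0,0.98,-0.13, 0.7,0.93,0,0,0,0,-0.13, 0.7,0.93,0,0,0,0,-0.13, 0.7,0.93,0,0,0,0,-0.13, 0.7,0.93,0,0,0,0,-0.13, 0.7,0.93,0,0,0,0,-0.13, 0.7,0.93,0,0,0,0,-0.13]'
python3 -m pendant '[0,0,0,0,0,0,-0.13, 0,0,0,0,0,0,-0.13, 0,0,0,0,0,0,-0.13]'
python3 -c "
from h import *
np.set_printoptions(precision=4,suppress=True)
go([.5239,.0496,.108],np.radians(55.46))
s=optics.read_camera('scene');cv2.imwrite('pics/t4.png',cv2.resize(np.vstack([s[120:300,260:460,::-1]]),None,fx=3,fy=3))
h=cv2.cvtColor(s,cv2.COLOR_RGB2HSV);m=cv2.inRange(h,(0,120,60),(8,255,255))|cv2.inRange(h,(172,120,60),(180,255,255))
c=blob(m,(340,200));x,y,w,hh=cv2.boundingRect(c);print(x,y,w,hh,'knob top from scene',plane('scene',[(x+w/2,y+2.5)],.15))
t=optics.read_camera('top');h=cv2.cvtColor(t,cv2.COLOR_RGB2HSV);m=cv2.inRange(h,(3,90,90),(20,255,255));c=blob(m,(425,185));print('bar in tray',plane('top',cv2.boxPoints(cv2.minAreaRect(c)),.024))"
```

```text
clock: 12.6
eef_pos: [0.521, 0.0511, 0.2065]
tcp_rot: [0.297, 0.955, -0.0, -0.0]
wrist_force: [1.0, 0.3, -0.6]
grip_width: 0.0402
grasp_force: 0.0
clock: 12.98
eef_pos: [0.5218, 0.0475, 0.2066]
tcp_rot: [0.298, 0.955, -0.0, -0.0]
wrist_force: [0.6, -0.1, -0.6]
grip_width: 0.0396
grasp_force: 0.0
t 12.975 pos [0.5218 0.0475 0.2066] tilt [-0.0002 -0.0007 -1.    ] rz units -0.022968216937593877 shift units [-0.0105  0.0598  1.9724] q7 0.8834831334915516 w [ 0.5834 -0.1246 -0.6285] grip 0.03955990784750336
336 193 10 21 knob top from scene [[0.5288 0.0467 0.15  ]]
bar in tray [[ 0.4661 -0.2751  0.024 ]
 [ 0.6135 -0.2952  0.024 ]
 [ 0.6106 -0.3215  0.024 ]
 [ 0.4632 -0.3011  0.024 ]]
```

View pics/t4.png

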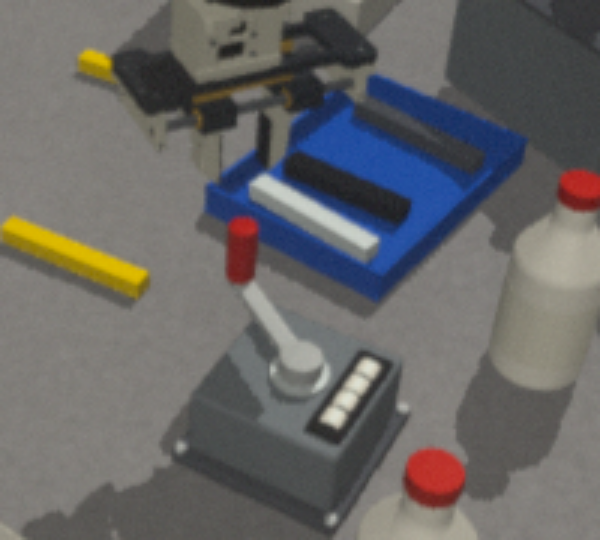

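The bar lies centred in the tray and the knob (crop 242,250) sits below the open fingers. Both views agree on the knob to about 4 mm, so I'll descend to straddle it.

```bash
python3 -m pendant '[-0.06,0.06,0.3,0,0,0,-0.13, 0,0,0.4,0,0,0,-0.13, 0,0,0.3,0,0,0,-0.13, 0,0,0.2,0,0,0,-0.13, 0,0,0,0,0,0,-0.13, 0,0,0,0,0,0,-0.13]'
python3 -m pendant '[0,0,0.3,0,0,0,-0.13, 0,0,0.3,0,0,0,-0.13, 0,0,0.15,0,0,0,-0.13, 0,0,0,0,0,0,-0.13, 0,0,0,0,0,0,-0.13]'
```

```text
clock: 13.82
eef_pos: [0.5264, 0.0501, 0.1471]
tcp_rot: [0.297, 0.955, 0.0, 0.0]
wrist_force: [0.9, 0.8, -0.7]
grip_width: 0.0402
grasp_force: 0.0
clock: 14.45
eef_pos: [0.5263, 0.0501, 0.1094]
tcp_rot: [0.297, 0.955, 0.0, 0.0]
wrist_force: [-0.5, 1.0, 0.1]
grip_width: 0.04
grasp_force: 0.0
```

```bash
python3 -m pendant '[-0.002,-0.08,0,0,0,-0.45,-0.13, -0.007,-0.176,0,0,0,-1,-0.13, -0.007,-0.176,0,0,0,-1,-0.13, -0.007,-0.176,0,0,0,-1,-0.13, -0.007,-0.176,0,0,0,-1,-0.13, -0.007,-0.176,0,0,0,-1,-0.13, -0.007,-0.176,0,0,0,-1,-0.13, -0.004,-0.1,0,0,0,-0.55,-0.13, 0,0,0,0,0,0,-0.13, 0,0,0,0,0,0,-0.13]' 60
cat > lv.py <<'E'
from h import *
np.set_printoptions(precision=3,suppress=True)
P=np.array([.6165,-.0135]);s=robot.observe();R=Ro.from_quat(s["tcp_rot"]).as_matrix()
# knob side: trailing pad is at +y tool; knob centre = TCP + y*(w/2-13mm)
k=s["eef_pos"][:2]+R[:2,1]*(s["grip_width"]/2-.013); d=k-P
a=np.arctan2(d[1],d[0])%(2*np.pi)-np.radians(145.5)
w=s["wrist_force"]; r=d/np.hypot(*d); t=np.array([-r[1],r[0]])
print("lever",a,"radius",np.hypot(*d),"tool turn",np.arctan2(R[1,1],R[0,1])%np.pi-np.radians(55.46),"F resist",-w[:2]@t,"radial",w[:2]@r,"fz",w[2],"grasp",s["grasp_force"],"q7",s["joint_positions"][6],"w",s["grip_width"],"z",s["eef_pos"][2],"t",s["clock"])
E
python3 lv.py
```

```text
clock: 15.7
eef_pos: [0.5073, -0.0074, 0.1096]
tcp_rot: [0.021, 1.0, 0.0, 0.001]
wrist_force: [0.1, 3.1, 1.6]
grip_width: 0.0399
grasp_force: 1.2
lever 0.4830187971569333 radius 0.10965979266388692 tool turn 0.560656520104584 F resist 3.0518055939180813 radial 0.2968516350800303 fz 1.607301740011248 grasp 1.1728189140558243 q7 1.5169218198061267 w 0.03988325086945164 z 0.10964058968731921 t 15.7
```

```bash
python3 -m pendant '[-0.003,-0.088,0,0,0,-0.5,-0.13, -0.003,-0.088,0,0,0,-0.5,-0.13, -0.003,-0.088,0,0,0,-0.5,-0.13, -0.003,-0.088,0,0,0,-0.5,-0.13, 0,0,0,0,0,0,-0.13]'; python3 lv.py
python3 -m pendant '[-0.003,-0.088,0,0,0,-0.5,-0.13, 0,0,0,0,0,0,-0.13, 0,0,0,0,0,0,-0.13]'; python3 lv.py
```

```text
clock: 16.32
eef_pos: [0.5079, -0.0252, 0.1093]
tcp_rot: [-0.059, 0.998, 0.0, 0.0]
wrist_force: [0.3, 2.6, 1.0]
grip_width: 0.04
grasp_force: 1.3
lever 0.6454479136052638 radius 0.10955013928554244 tool turn 0.7202878925359056 F resist 2.586614747832703 radial -0.4219183350463386 fz 1.0319592621305202 grasp 1.2586311623454094 q7 1.6911463375424796 w 0.04001276242741749 z 0.10934884237639009 t 16.325
clock: 16.7
eef_pos: [0.5084, -0.0293, 0.1093]
tcp_rot: [-0.078, 0.997, 0.0, 0.0]
wrist_force: [-0.3, 2.8, 1.4]
grip_width: 0.0396
grasp_force: 1.3
lever 0.685040868778195 radius 0.10950689876578143 tool turn 0.7597923960777483 F resist 2.772878009485639 radial 0.10713434451236539 fz 1.4257513158323682 grasp 1.2995720654726028 q7 1.7338933984968548 w 0.03963866812886748 z 0.10925071133979128 t 16.7
```

```bash
python3 -m pendant '[-0.003,-0.088,0,0,0,-0.5,-0.13, 0,0,0,0,0,0,-0.13]'; python3 lv.py
python3 -m pendant '[-0.003,-0.088,0,0,0,-0.5,-0.13, 0,0,0,0,0,0,-0.13]'; python3 lv.py
```

```text
clock: 16.95
eef_pos: [0.5092, -0.034, 0.1092]
tcp_rot: [-0.098, 0.995, 0.0, -0.0]
wrist_force: [-0.2, 2.3, 2.3]
grip_width: 0.0403
grasp_force: 1.3
lever 0.7259946943179667 radius 0.10950911618252716 tool turn 0.799611046069093 F resist 2.3384565608146852 radial -0.08961447072667464 fz 2.275383120386014 grasp 1.311488002538681 q7 1.7778570957379 w 0.040301576500875805 z 0.1092111551774021 t 16.95
clock: 17.2
eef_pos: [0.5102, -0.0383, 0.1092]
tcp_rot: [-0.118, 0.993, 0.0, -0.0]
wrist_force: [-0.1, 1.4, 2.1]
grip_width: 0.0402
grasp_force: 1.3
lever 0.7666908266496035 radius 0.10944117191068005 tool turn 0.8391513288534903 F resist 1.3820840649677295 radial -0.17513237630541398 fz 2.0807660490847426 grasp 1.3441252335906029 q7 1.8208824036559055 w 0.04016293843880609 z 0.10919417381004572 t 17.2
```

```bash
python3 lv.py
```

```text
lever 0.7666908266496035 radius 0.10944117191068005 tool turn 0.8391513288534903 F resist 1.3820840649677295 radial -0.17513237630541398 fz 2.0807660490847426 grasp 1.3441252335906029 q7 1.8208824036559055 w 0.04016293843880609 z 0.10919417381004572 t 17.2
```

```bash
python3 -m pendant '[-0.003,-0.088,0,0,0,-0.5,-0.13, 0,0,0,0,0,0,-0.13]' >/dev/null; python3 lv.py
python3 -m pendant '[-0.003,-0.088,0,0,0,-0.5,-0.13, 0,0,0,0,0,0,-0.13]'>/dev/null; python3 lv.py
```

```text
lever 0.8071281468237661 radius 0.10937357885793585 tool turn 0.8790478384564121 F resist 3.422370741718211 radial -1.213230047693513 fz 2.1574774603856617 grasp 1.3866878673434258 q7 1.8640478372539482 w 0.04001315642320461 z 0.10916957706089714 t 17.45
lever 0.8331196560231184 radius 0.10916465656915245 tool turn 0.9203185804180795 F resist 9.002582297667677 radial -0.02746815389864521 fz 3.662781417789956 grasp 4.150316566228867 q7 1.9072817884241033 w 0.03980190466156923 z 0.1090981276818815 t 17.7
```

Contact with the stop: the resistance jumped from about 3 to 9 N at a lever angle of about 0.83. I'll press in small steps towards about 17 N.

```bash
python3 -m pendant '[-0.001,-0.04,0,0,0,-0.2,-0.13, 0,0,0,0,0,0,-0.13]' >/dev/null; python3 lv.py
python3 -m pendant '[-0.001,-0.04,0,0,0,-0.2,-0.13, 0,0,0,0,0,0,-0.13]'>/dev/null; python3 lv.py
```

```text
lever 0.845408332311242 radius 0.10908565022491667 tool turn 0.9366501308699006 F resist 9.46569134711427 radial 0.809299447813201 fz 4.176304819233261 grasp 4.807011634111404 q7 1.924622278913224 w 0.0398378956193526 z 0.10909282563967618 t 17.95
lever 0.8592711538118358 radius 0.10900496254845579 tool turn 0.9530680528617764 F resist 11.998861849005614 radial -0.2838703586400957 fz 4.844785950975547 grasp 5.5383990705013275 q7 1.942273115737324 w 0.0398298659335609 z 0.10908995913870076 t 18.2
```

```bash
python3 -m pendant '[-0.001,-0.04,0,0,0,-0.2,-0.13, 0,0,0,0,0,0,-0.13]' >/dev/null; python3 lv.py
python3 -m pendant '[-0.001,-0.04,0,0,0,-0.2,-0.13, 0,0,0,0,0,0,-0.13]'>/dev/null; python3 lv.py
```

```text
lever 0.8728182766435557 radius 0.10898820768571048 tool turn 0.9693047950357282 F resist 12.76667738858052 radial -0.19030571712704658 fz 4.1998663320178 grasp 6.28035306930542 q7 1.959911040774804 w 0.040044041684088705 z 0.10904774496889673 t 18.45
lever 0.888105185361002 radius 0.10896757178918356 tool turn 0.985705368691521 F resist 13.522037566044828 radial -0.0854145745404935 fz 5.835243457904404 grasp 7.027816325426102 q7 1.9775188793930083 w 0.03979033945839196 z 0.10901858668519296 t 18.7
```

```bash
python3 -m pendant '[-0.001,-0.03,0,0,0,-0.2,-0.13, 0,0,0,0,0,0,-0.13, 0,0,0,0,0,0,-0.13, 0,0,0,0,0,0,-0.13, 0,0,0,0,0,0,-0.13, 0,0,0,0,0,0,-0.13, 0,0,0,0,0,0,-0.13]' >/dev/null; python3 lv.py
```

```text
lever 0.8965446601907057 radius 0.10888547228256805 tool turn 1.0019829935834998 F resist 14.700095243540705 radial 0.479564304826849 fz 6.305961882908128 grasp 7.507883906364441 q7 1.9938828159974793 w 0.03998796660155037 z 0.10900764553833535 t 19.575
```

Held for about 0.9 s at about 15 N, 0.07 rad in. Now I'll ease off and lift clear so the lever springs back.

```bash
python3 -m pendant '[0,0.2,0,0,0,0,-0.13, 0,0.2,0,0,0,0,-0.13, 0,0,-0.6,0,0,0,-0.13, 0,0,-0.9,0,0,0,-0.13, 0,0,-0.9,0,0,0,-0.13, 0,0,-0.6,0,0,0,-0.13, 1,0,0,0,0,0,-0.13, 1,0,0,0,0,0,-0.13, 1,0,0,0,0,0,-0.13, 0,0,0,0,0,0,-0.13, 0,0,0,0,0,0,-0.13]'
python3 -c "
from h import *
s=optics.read_camera('scene');t=optics.read_camera('top')
cv2.imwrite('pics/end.png',np.vstack([cv2.resize(s[120:400,180:480,::-1],(450,300)),cv2.resize(t[60:260,120:470,::-1],(450,257))]))
h=cv2.cvtColor(s,cv2.COLOR_RGB2HSV);m=cv2.inRange(h,(0,120,60),(8,255,255))|cv2.inRange(h,(172,120,60),(180,255,255))
print('knob scene',cv2.boundingRect(blob(m,(340,200))))"
```

```text
clock: 20.95
eef_pos: [0.3706, -0.0955, 0.2594]
tcp_rot: [-0.197, 0.98, -0.0, 0.0]
wrist_force: [-0.1, -0.7, 0.3]
grip_width: 0.0397
grasp_force: 0.0
knob scene (336, 193, 10, 21)
```

View pics/end.png

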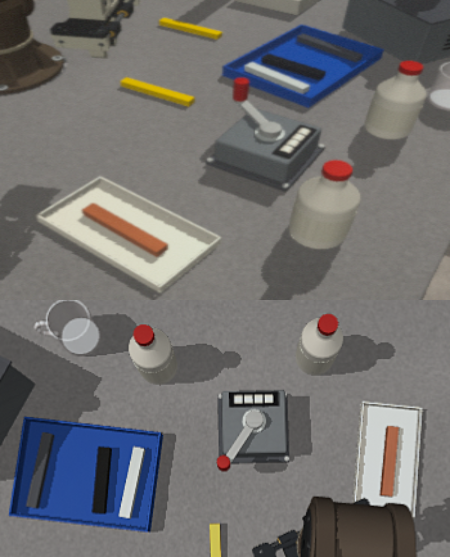

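The knob is back at its starting pixel box (336,193,10,21). The copper bar lies flat in the tray, the other three bars are in the crate, both bottles are standing and the arm is clear.

```bash
python3 -c "
from rig import workorder
print(workorder.close_job())"
```

```text
the job is handed in; nothing more can be done
None
```

The job is handed in, with no verdict returned: the copper bar was set down flat in the white tray, and the lever was then pressed to about 15 N (about 0.07 rad into its stop), held about 0.9 s and released, springing back to rest by about 21 s.

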